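Strip the counter juicer after use

ROBOT

A 7-joint arm with a two-finger parallel gripper is mounted at the origin on the work surface. World frame = base frame: x ahead of the robot, y to its left, z up, the work surface at z = 0. Lengths are in m, angles in rad, forces in N, time in s.
With the tool pointing down it reaches from about 0.4 to 0.85 m from the base axis. Payload 4.5 kg.
Tool frame: the origin (TCP) lies midway between the tips of the shut fingers; the grasp point (between the pads) lies 19 mm behind it; z points along the fingers, y is the line along which they close (so a half turn about z gives the same grasp; the last joint's range is limited). The gripper opens to 88 mm and grips with 3 to 60 N. Pads are 18 mm wide; open, the fingers measure 123 mm over their backs; the gripper's body (75 mm by 187 mm) begins 45 mm behind the grasp point.
Start: joints at [1.207, 0.689, -0.195, 1.565, 0.157, 0.902, -0.215], TCP at [0.242, -0.576, 0.239] pointing down, gripper open.
Joint ranges: [-3.01, 3.01], [-0.46, 2.08], [-1.47, 1.51], [0.13, 2.56], [-1, 4.14], [0.04, 2.09], [-2.66, 2.66]. Speed limits (rad/s): [2.57, 2.57, 3.14, 3.14, 3.14, 3.14, 3.14].

INTERFACE

Orientations are given as [roll, pitch, yaw] about the fixed x, y, z axes, in that order (R = Rz(yaw) Ry(pitch) Rx(roll)).
In Python, from bench import robot, read_camera gives the robot as it stands. The module is installed in compiled form; this text tells all that it offers.
- The arm moves only by the shell command python3 -m crank 'ROWS'. ROWS is JSON, a list of rows, each a list of 7 numbers: the turn, a rotation vector about the tool's x, y, z in units of 5 degrees (1.0 is 5 degrees), then the shift along the tool's x, y, z in units of 0.05 m (1.0 is 0.05 m), then the opening, from 0 (shut) to 1 (fully open). A call has 1 to 20 rows; each row shifts and turns the commanded pose from where the row before left it, along the tool's axes as they then stand; what a row does not reach is not made up. A row lasts 1/10 s, in which the tool goes at most 50 mm and 8.59 degrees, less where a joint would pass 70% of its speed; a pose out of reach is approached as far as the arm can. A call with a number of a shift or a turn outside -1 to 1 is refused whole. A call with a gripper value outside its range is refused whole. The fingers move at their own pace and stop on an object; the grip force is fixed at half the most. Time passes only in rows, so rows that do not move let the fingers close. It gives the time, the measured TCP pose, the force, the opening and the grip force at its end, in the units of the state.
- robot.get_state(): the state, without advancing time (a new reading comes with each control period).
- read_camera(name): name is "side" or "top"; returns a dict with "pixels" (420x560x3 uint8, red, green, blue), "intrinsics" (3x3 intrinsics, pixels), "extrinsics" (4x4, takes a point from camera to world coordinates). Camera axes: x right, y down, z forward; pixel columns grow to the right and rows downward; lengths in m; the calibration is good to about 2 mm. A picture is of the moment at which its call begins. There is no depth.
- robot.job_done(): hands the job in; it is judged then, once.
The state is a dict: "clock": time; "joint_positions": joint angles; "qvel": joint speeds; "joint_torque": joint torques, N m; "eef_pos": TCP position; "tool_rot": TCP orientation; "contact_force": force on the tool from outside, world axes, zero at the start; "wrist_torque": the same for the moment, N m; "grip_width": finger opening in m; "grip_force": force on a finger pad.
Only numpy, scipy, OpenCV 4.12 (cv2) and the standard library are available. Lean on these libraries where they do the work, as an engineer would, in place of code of your own. Each camera call takes 0.05 s, during which the arm holds its last target. There are 200 camera calls.

TASK

Take the juicer apart in the order it comes apart: swing its top fully aside, lift out the strainer (the basket with the black handle) and set it down, not dropped, upright in the middle of the green mat, then draw the white collecting tray (the one with the red loop) out of the mouth until it is completely clear of the juicer, sliding it level along the counter without lifting it. Leave the top swung aside, and do not disturb the bottle, the funnel or the spatula.

Things in the scene. Friction and masses are not known exactly. Their poses are not given: they have to be found in the camera images.
- juicer: Aluminium juicer housing, fixed, an arch with no floor. Origin on the counter; x across, y out of its open mouth. Cheeks 118 mm high, inner faces x = ±65, outer ±73, y -105 to 75. Back wall y -105 to -75. Cross bar over the mouth: y 60 to 66, z 68 to 92. Ledges for the strainer: tops z = 85, inner edges x = ±50. Motor pod outside the +x cheek to x = 145, below z = 95.
- top_pivot (a point): The fixed vertical hinge axis of the juicer's top, at the height of the top's underside: (82, -88, 120) mm in the juicer's frame.
- top_fin (a point): Centre of the orange upright fin on the top: 60 mm long pointing radially from the hinge axis (middle 135 mm from it), 12 mm thick, 45 mm high, up to 173 mm over the counter. The top is a plate 155 x 165 x 8 mm, upper face at z = 130. Axes are the plate's, the same as the juicer's when shut; the fin's length lies at 155 deg anticlockwise from its x.
- top (a joint): Angle of the juicer's top in rad: 0 shut over the housing, growing as it swings clockwise (seen from above) about the hinge axis towards the juicer's +x side; stop at 1.9. It stays where it is left; about 1 N at the fin moves it.
- strainer_center (a point): Centre, half-way up, of the steel strainer: open square basket 84 x 84 mm, 66 mm high with its handle, 0.25 kg. Bottom 33 mm below this point; flange 120 x 120 mm, 38 to 42 mm above the bottom, rests on the juicer's ledges, so the bottom is 47 mm above the counter and hangs 13 mm into the tray, which cannot slide out until the strainer is lifted straight up.
- strainer_grip (a point): Middle of the strainer's black handle bar, 60 mm above the strainer's bottom: 12 mm thick (along its own x), 12 mm high, 112 mm long along its own y, on a post at each end over the open basket. In the juicer its upper face is 113 mm above the counter, just below the cheeks' tops.
- tray_center (a point): Centre, half-way up, of the white collecting tray's box: 108 (x) x 115 (y) x 60 mm, walls 4 mm, 0.3 kg, standing on the counter inside the juicer, its loop sticking out of the mouth (+y). It is clear of the mouth when its back wall (57.5 mm behind this point) is beyond the juicer's cross bar (y = 66 mm in the juicer's frame).
- tray_bar (a point): Middle of the outer bar of the tray's red loop, 132 mm ahead (+y) of the tray's centre and 50 mm above its bottom. Round bar 10 mm thick along the tray's x; the loop is open from above, 74 mm wide (x) between its arms; at the start about 60 mm of the opening lies outside the juicer's cross bar.
- mat: Green ribbed drying mat fixed on the counter, 180 x 180 x 5 mm; origin at the centre of its underside.
- board: Wooden board fixed on the counter, 180 x 180 x 12 mm; origin at the centre of its underside. Not the place for the strainer; it and the mat may change sides.
- bottle_center (a point): Centre of the loose green glass bottle with white cap, 66 mm diameter, 200 mm high, standing. Leave alone.
- funnel_center (a point): Centre of the loose small steel funnel standing mouth down, 90 mm diameter, 85 mm high. Leave alone.
- spatula: Loose wooden spatula, 200 mm long, lying on the wooden board along its own x. Leave alone.
Not all that is in view belongs to the job. Of the things like the part that bears tray_center, leave any that is turquoise; of the rest the smaller one is meant.

How it is judged:
On the way, in this order (a step that is already met when the one before it is completed fails the run):
1. the juicer's top is swung fully aside (beyond 1.45 rad) (value of joint top above 1.45 rad), for 0.2 s.
2. the strainer stands released on the green mat (horizontal distance between strainer_center and mat below 0.05 m and z of strainer_center in the frame of mat below 0.046 m and angle between strainer_center's own z axis and vertical below 0.12 rad and contact force between strainer and the fingers below 0.1 N), for 0.2 s.
3. the tray is completely out of the mouth (y of tray_center in the frame of juicer above 0.128 m), for 0.2 s.
At the end, for the whole second after the job is handed in: The top is beyond 1.45 rad; the strainer stands upright (within 0.12 rad) on the green mat, its centre within 50 mm of the mat's; the tray's centre is more than 128 mm ahead of the juicer's origin along the juicer's y (back wall clear of the cross bar), flat on the counter; all at rest (value of joint top above 1.45 rad and horizontal distance between strainer_center and mat below 0.05 m and z of strainer_center in the frame of mat below 0.046 m and angle between strainer_center's own z axis and vertical below 0.12 rad and y of tray_center in the frame of juicer above 0.128 m and height (world z) of tray_center below 0.036 m and angle between tray_center's own z axis and vertical below 0.1 rad and linear speed of each of strainer, tray below 0.02 m/s); the robot touches nothing.
It fails at once if the bottle, funnel or spatula is displaced by more than 30 mm (distance of any of bottle_center, funnel_center, spatula from where it was at the start of the episode above 0.03 m).
It fails at once if the tray is lifted more than 20 mm or tipped by more than 0.25 rad (height (world z) of tray_center above 0.05 m or angle between tray_center's own z axis and vertical above 0.25 rad).
It fails at once if the strainer is dropped onto the mat (it comes down faster than 0.5 m/s) (horizontal distance between strainer_center and mat below 0.1 m and z of strainer_center in the frame of mat below 0.06 m and linear speed of strainer above 0.5 m/s).
It also fails if it takes over 64 s, if anything falls off the work surface, if the arm or the gripper's body presses on something with over 40 N, if the wrist force passes 120 N, or if a joint passes its speed limit or range.

## Working session

There is one attempt and no reset: what is moved stays moved. The work goes in short steps, Python scripts to look and compute and a shell command to move; the robot and the scene stay as the last step left them, time stands still between calls to the robot, and variables do not carry over. Pictures are saved under pics/ and viewed, at most 10 in all, crops included, and the job is handed in when it is done.

```bash
mkdir -p pics
python3 - <<'E'
from bench import robot, read_camera
import cv2,json,numpy as np
for n in("side","top"):
    c=read_camera(n); cv2.imwrite(f"pics/{n}0.png",cv2.resize(c["pixels"][...,::-1],(800,600),interpolation=cv2.INTER_CUBIC))
    np.savez(n+".npz",K=c["intrinsics"],T=c["extrinsics"]); print(n,np.round(c["intrinsics"],1).tolist(),np.round(c["extrinsics"],3).tolist())
s=robot.get_state(); print(s)
E
```

```text
side [[389.6, 0.0, 282.2], [0.0, 389.6, 210.1], [0.0, 0.0, 1.0]] [[-0.882, -0.248, 0.402, 0.076], [-0.471, 0.42, -0.775, 0.774], [0.024, -0.873, -0.487, 0.605], [0.0, 0.0, 0.0, 1.0]]
top [[475.0, 0.0, 274.8], [0.0, 475.0, 209.6], [0.0, 0.0, 1.0]] [[0.003, -0.995, 0.101, 0.346], [-1.0, -0.005, -0.015, 0.013], [0.015, -0.101, -0.995, 1.444], [0.0, 0.0, 0.0, 1.0]]
{'clock': 0.1, 'joint_positions': array([ 1.20680158,  0.68992235, -0.19454143,  1.56621532,  0.157319  ,
        0.90250449, -0.21506171]), 'qvel': array([-0.00063981, -0.00142968, -0.00042641, -0.00148404,  0.00014877,
       -0.00068328,  0.00107294]), 'joint_torque': array([-3.55543918e-03, -5.28502107e+01, -1.27152108e+00, -1.53837472e+01,
       -5.25889162e-02,  1.97104448e-03,  3.18491175e-05]), 'eef_pos': array([ 0.24186606, -0.57569659,  0.23798348]), 'tool_rot': array([-3.13994179e+00,  1.19314013e-04,  3.97934674e-01]), 'contact_force': array([-0.50320986, -0.47459379,  0.27355228]), 'wrist_torque': array([-0.01468964, -0.05548831,  0.00498739]), 'grip_force': 0.0, 'grip_width': 0.08822735428215382}
```

View pics/side0.png

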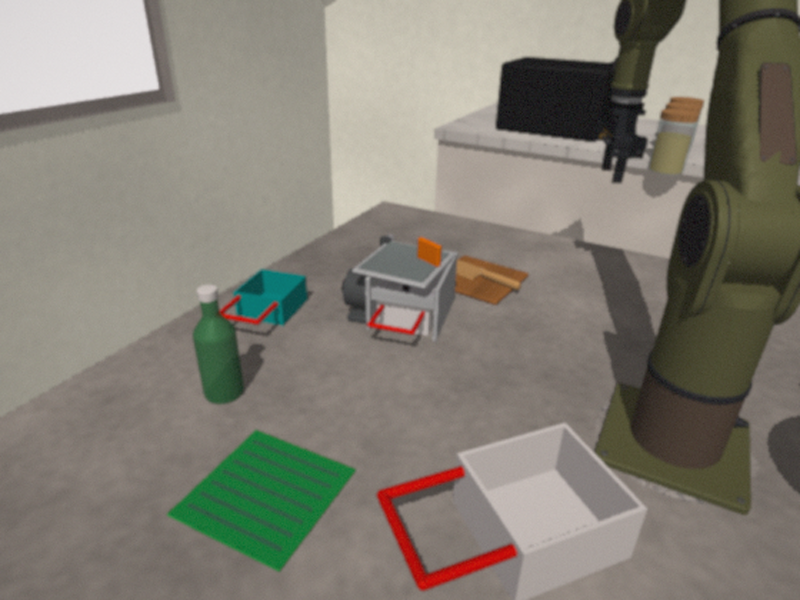

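View pics/top0.png

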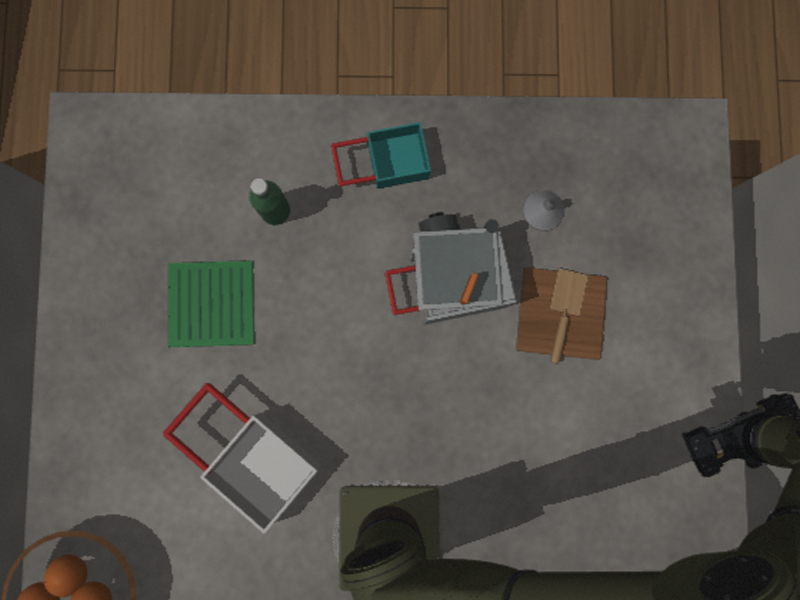

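The side view shows the juicer at about (405,290) with its pod to the left, and the small white tray's loop at (397,325). The top view shows the juicer at (460,270) with its mouth facing left, the mat at (211,303) and the bottle at (265,200). The big white tray and the turquoise tray are decoys. I'll enlarge the juicer next.

Run:
```python
import cv2
a=cv2.imread("pics/top0.png"); b=cv2.imread("pics/side0.png")
# top: x380-540,y200-330 of 800x600 view ; side: x320-480,y225-345
t=cv2.resize(a[205:335,375:535],None,fx=5,fy=4.6,interpolation=cv2.INTER_CUBIC)
cv2.imwrite("pics/topc.png",cv2.resize(a[205:325,375:535],(800,600),interpolation=cv2.INTER_CUBIC))
cv2.imwrite("pics/sidec.png",cv2.resize(b[230:350,330:490],(800,600),interpolation=cv2.INTER_CUBIC))
```

```text
(no output)
```

View pics/topc.png

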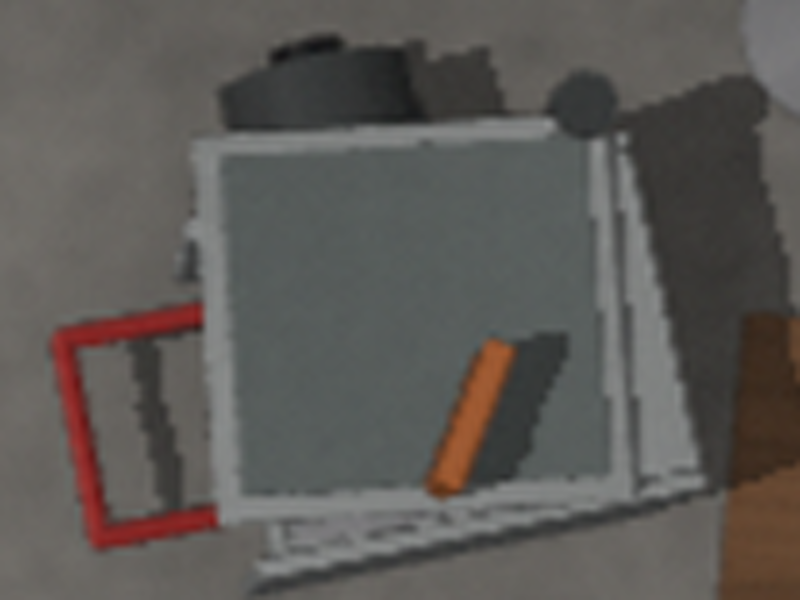

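View pics/sidec.png

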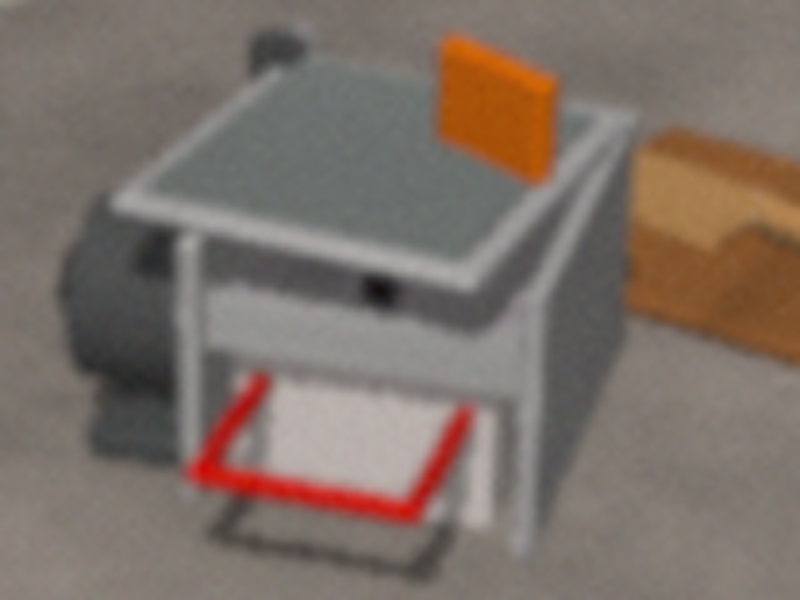

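The top crop shows the top already slightly ajar. The fin's upper edge runs from (500,345) to (443,490), the bar from (65,335) to (97,540), and the back-right cheek corner is at (708,485). In the side crop the −x cheek's front edge runs from (548,295) to (525,550). I'll fit the pose from these points.

```bash
cat > h.py <<'E'
import numpy as np
C={n:np.load(f"{n}.npz") for n in("top","side")}
def proj(n,P):
    P=np.atleast_2d(P);T=C[n]["T"];q=(P-T[:3,3])@T[:3,:3];p=q@C[n]["K"].T
    return p[:,:2]/p[:,2:]
def ray(n,uv,z):
    T=C[n]["T"];d=T[:3,:3]@np.linalg.inv(C[n]["K"])@[*uv,1];o=T[:3,3];return o+d*(z-o[2])/d[2]
def v2p(x,y): return ((np.array([x,y])+.5)*.7-.5)
def topc(x,y): return v2p(375+x/5,205+y/5)
def sidec(x,y): return v2p(330+x/5,230+y/5)
def jw(p,P):  # juicer->world
    c,s=np.cos(p[2]),np.sin(p[2]);P=np.asarray(P,float);return np.array([p[0]+c*P[0]-s*P[1],p[1]+s*P[0]+c*P[1],P[2]])
def fin(p,a,r,z):
    t=np.deg2rad(155)-a;return jw(p,[.082+r*np.cos(t),-.088+r*np.sin(t),z])
E
python3 - <<'E'
from h import *
from scipy.optimize import least_squares
obs=[]
def model(q):
    p=q[:3];a=q[3];t=q[4]
    return [("top",topc(503,342),fin(p,a,.105,.173)),("top",topc(443,492),fin(p,a,.165,.173)),
    ("top",topc(65,335),jw(p,[.042,t,.05])),("top",topc(97,540),jw(p,[-.042,t,.05])),
    ("top",topc(708,485),jw(p,[-.073,-.105,.118])),("top",topc(257,568),jw(p,[-.073,.075,.118])),
    ("side",sidec(548,295),jw(p,[-.073,.075,.118])),("side",sidec(525,552),jw(p,[-.073,.075,0])),("side",sidec(183,492),jw(p,[.073,.075,0])),
    ("side",sidec(200,470),jw(p,[.042,t,.05])),("side",sidec(415,512),jw(p,[-.042,t,.05]))]
f=lambda q:np.concatenate([proj(n,P)[0]-uv for n,uv,P in model(q)])
r=least_squares(f,[.55,-.1,.1,.1,.13],loss="soft_l1");q=r.x
print(q.round(4));print(r.fun.reshape(-1,2).round(1).tolist())
np.save("q.npy",q)
p=q[:3]
print("fin",fin(p,q[3],.135,.173).round(4),"pivot",jw(p,[.082,-.088,.12]).round(4),"bar",jw(p,[0,q[4],.05]).round(4))
print("mat",[ray("top",v2p(*c),.005).round(3).tolist() for c in((168,263),(252,261),(255,346),(169,347))])
print("bottle",ray("top",v2p(258,186),.2).round(3),ray("top",v2p(275,212),.01).round(3),"funnel",ray("top",v2p(545,210),.04).round(3),"turq",ray("top",v2p(332,148),.05).round(3),ray("top",v2p(376,187),.06).round(3))
for a in np.linspace(q[3],1.6,8): print(a.round(2),fin(p,a,.135,.16).round(3), "dir",np.rad2deg(p[2]+np.deg2rad(155)-a).round(1))
E
```

```text
[ 0.5266 -0.1334  0.1847  0.1538  0.1317]
[[0.4, -0.5], [0.2, -1.2], [-0.4, 0.4], [0.3, -0.5], [-0.1, 1.0], [0.2, 0.9], [-0.7, 0.1], [0.3, 1.1], [-0.4, 0.2], [0.3, 0.1], [-0.1, -0.1]]
fin [ 0.4993 -0.1516  0.173 ] pivot [ 0.6234 -0.2049  0.12  ] bar [ 0.5024 -0.004   0.05  ]
mat [[0.568, 0.472, 0.005], [0.574, 0.293, 0.005], [0.392, 0.282, 0.005], [0.389, 0.463, 0.005]]
bottle [0.685 0.247 0.2  ] [0.679 0.245 0.01 ] funnel [ 0.681 -0.329  0.04 ] turq [0.808 0.122 0.05 ] [0.722 0.028 0.06 ]
0.15 [ 0.499 -0.152  0.16 ] dir 156.8
0.36 [ 0.513 -0.127  0.16 ] dir 144.9
0.57 [ 0.531 -0.106  0.16 ] dir 133.1
0.77 [ 0.553 -0.089  0.16 ] dir 121.3
0.98 [ 0.578 -0.078  0.16 ] dir 109.4
1.19 [ 0.606 -0.071  0.16 ] dir 97.6
1.39 [ 0.633 -0.07   0.16 ] dir 85.7
1.6 [ 0.661 -0.075  0.16 ] dir 73.9
```

```bash
cat >> h.py <<'E'
def rows(pts,yaw,p0):
    """shifts in tool units between successive world points, tool down at yaw"""
    c,s=np.cos(yaw),np.sin(yaw);R=np.array([[c,s,0],[s,-c,0],[0,0,-1]])
    P=np.vstack([p0,pts]);return (np.diff(P,axis=0)@R/.05).round(2).tolist()
E
python3 - <<'E'
from h import *
from bench import robot
q=np.load("q.npy");p=q[:3];s=robot.get_state()
pts=[fin(p,-.2,.138,.24),fin(p,-.2,.138,.145)]+[fin(p,a,.138,.145) for a in np.arange(-.2,1.6,.15)[1:]]
print(np.round(pts,3).tolist())
for r in rows(pts,s["tool_rot"][2],s["eef_pos"]):print(r)
E
```

```text
[[0.486, -0.198, 0.24], [0.486, -0.198, 0.145], [0.488, -0.177, 0.145], [0.494, -0.157, 0.145], [0.502, -0.139, 0.145], [0.514, -0.121, 0.145], [0.527, -0.106, 0.145], [0.543, -0.093, 0.145], [0.561, -0.082, 0.145], [0.58, -0.074, 0.145], [0.6, -0.069, 0.145], [0.621, -0.067, 0.145], [0.641, -0.068, 0.145]]
[7.42, -5.08, -0.04]
[0.0, 0.0, 1.9]
[0.21, -0.36, 0.0]
[0.26, -0.32, 0.0]
[0.3, -0.28, 0.0]
[0.34, -0.23, 0.0]
[0.37, -0.18, 0.0]
[0.4, -0.12, 0.0]
[0.41, -0.06, 0.0]
[0.41, 0.0, 0.0]
[0.41, 0.06, 0.0]
[0.39, 0.12, 0.0]
[0.37, 0.18, 0.0]
```

```bash
python3 -m crank '[[0,0,0,0.62,-0.42,0,0],[0,0,0,0.62,-0.42,0,0],[0,0,0,0.62,-0.42,0,0],[0,0,0,0.62,-0.42,0,0],[0,0,0,0.62,-0.42,0,0],[0,0,0,0.62,-0.42,0,0],[0,0,0,0.62,-0.42,0,0],[0,0,0,0.62,-0.42,0,0],[0,0,0,0.62,-0.42,0,0],[0,0,0,0.62,-0.42,0,0],[0,0,0,0.62,-0.42,0,0],[0,0,0,0.62,-0.42,0,0],[0,0,0,0,0,0,0],[0,0,0,0,0,0,0]]'
```

```text
clock: 1.5
eef_pos: [0.4875, -0.1989, 0.2384]
tool_rot: [-3.141, 0.001, 0.4]
contact_force: [0.6, -1.0, -0.5]
grip_width: 0.0002
grip_force: 0.0
```

Tracking is accurate, so I'll go down and push the fin round.

```bash
python3 -m crank '[[0,0,0,0,0,0.6,0],[0,0,0,0,0,0.6,0],[0,0,0,0,0,0.66,0],[0,0,0,0,0,0,0],[0,0,0,0.2,-0.36,0,0],[0,0,0,0.26,-0.32,0,0],[0,0,0,0.3,-0.28,0,0],[0,0,0,0.34,-0.23,0,0],[0,0,0,0.37,-0.18,0,0],[0,0,0,0.4,-0.12,0,0],[0,0,0,0.41,-0.06,0,0],[0,0,0,0.41,0,0,0],[0,0,0,0.41,0.06,0,0],[0,0,0,0.39,0.12,0,0],[0,0,0,0.37,0.18,0,0],[0,0,0,0,0,0,0],[0,0,0,0,0,0,0]]'
python3 - <<'E'
from h import *
from bench import read_camera
import cv2
c=read_camera("top");cv2.imwrite("pics/top1.png",cv2.resize(c["pixels"][90:252,220:436,::-1],(800,600),interpolation=cv2.INTER_CUBIC))
E
```

```text
clock: 3.2
eef_pos: [0.6419, -0.0712, 0.1466]
tool_rot: [3.141, -0.0, 0.396]
contact_force: [0.2, -0.3, 0.5]
grip_width: 0.0003
grip_force: 0.0
```

View pics/top1.png

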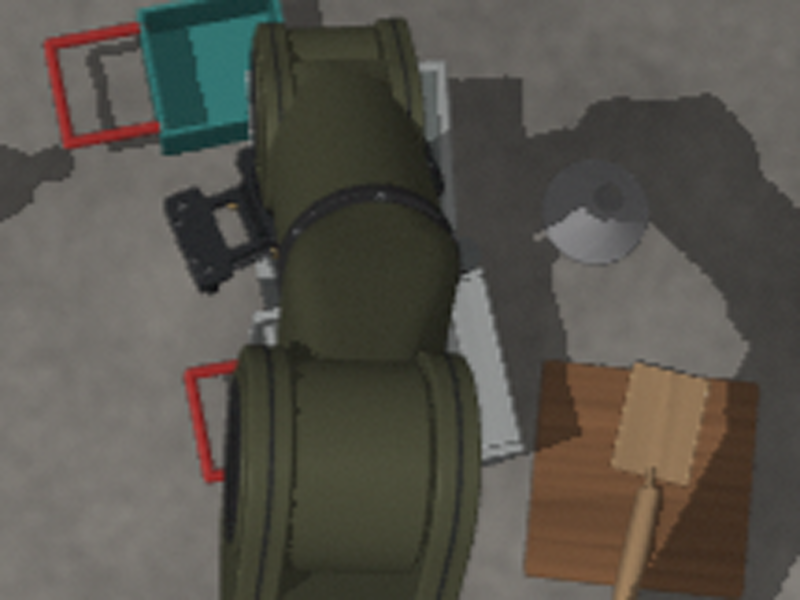

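The lid has moved, but the arm hides the juicer. I'll lift, move to the mouth side and turn the gripper for the handle.

```bash
python3 -m crank '[[0,0,0,-0.2,0,0,0],[0,0,0,0,0,-0.6,0],[0,0,0,0,0,-0.7,0],[0,0,0,0,0,-0.7,0],[0,0,-1,-0.15,-0.45,0,0.35],[0,0,-1,-0.15,-0.6,0,0.35],[0,0,-1,-0.15,-0.6,0,0.35],[0,0,-1,-0.15,-0.6,0,0.35],[0,0,-1,0,-0.6,0,0.35],[0,0,-1,0,-0.6,0,0.35],[0,0,-1,0,-0.6,0,0.35],[0,0,-1,0,-0.3,0,0.35],[0,0,-1,0,0,0,0.35],[0,0,-1,0,0,0,0.35],[0,0,-1,0,0,0,0.35],[0,0,-1,0,0,0,0.35],[0,0,-1,0,0,0,0.35],[0,0,-1,0,0,0,0.35],[0,0,-1,0,0,0,0.35],[0,0,-0.6,0,0,0,0.35]]'
python3 - <<'E'
from h import *
from bench import read_camera
import cv2
c=read_camera("top");cv2.imwrite("pics/top2.png",cv2.resize(c["pixels"][90:252,220:436,::-1],(800,600),interpolation=cv2.INTER_CUBIC))
E
```

```text
clock: 5.25
eef_pos: [0.4692, 0.0743, 0.2458]
tool_rot: [-3.14, 0.001, 1.762]
contact_force: [0.1, -0.6, 0.4]
grip_width: 0.031
grip_force: 0.0
```

View pics/top2.png

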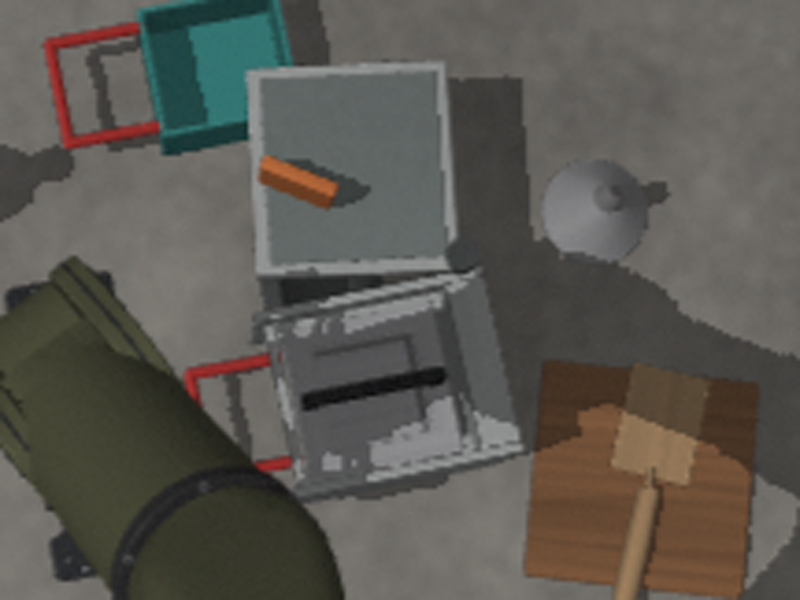

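The top is open, with the fin from (265,168) to (335,195). The black handle runs from (303,400) to (444,376) in the crop.

Run:
```python
from h import *
from bench import robot
q=np.load("q.npy");p=q[:3];s=robot.get_state()
f=lambda x,y:((x+.5)*216/800-.5+220,(y+.5)*162/600-.5+90)
A,B=[ray("top",f(*u),.173) for u in((265,166),(336,195))]
v=A-B;print("lid",np.deg2rad(155)+p[2]-np.arctan2(v[1],v[0]), A,B)
a,b=[ray("top",f(*u),.113) for u in((303,400),(444,376))];g=(a+b)/2
v=a-b;print(g.round(4),np.linalg.norm(v),"yaw y-dir",np.arctan2(v[1],v[0])-np.pi/2, "model x-axis line",jw(p,[0,0,.1]))
c,si=np.cos(p[2]),np.sin(p[2]);d=g[:2]-p[:2];print("in juicer",c*d[0]+si*d[1],-si*d[0]+c*d[1])
print(s["eef_pos"],rows([[g[0],g[1],.2],[g[0],g[1],.09]],s["tool_rot"][2],s["eef_pos"]))
```

```text
lid 1.7082816578767055 [ 0.68173753 -0.04986075  0.173     ] [ 0.66025075 -0.10226895  0.173     ]
[ 0.5249 -0.1358  0.113 ] 0.1097127227617135 yaw y-dir 0.1745129802885399 model x-axis line [ 0.52658422 -0.13344725  0.1       ]
in juicer -0.0021177951669005203 -0.0020030863871461817
[0.46928612 0.07422352 0.24578101] [[-4.34, 0.29, 0.92], [0.0, 0.0, 2.2]]
```

```bash
python3 -m crank '[[0,0,0,-0.54,0.04,0,0.35],[0,0,0,-0.54,0.04,0,0.35],[0,0,0,-0.54,0.04,0.1,0.35],[0,0,0,-0.54,0.04,0.1,0.35],[0,0,0,-0.54,0.04,0.1,0.35],[0,0,0,-0.54,0.04,0.2,0.35],[0,0,0,-0.54,0.03,0.2,0.35],[0,0,0,-0.56,0.02,0.2,0.35],[0,0,0,0,0,0.4,0.35],[0,0,0,0,0,0.4,0.35],[0,0,0,0,0,0.4,0.35],[0,0,0,0,0,0.4,0.35],[0,0,0,0,0,0.4,0.35],[0,0,0,0,0,0.2,0.35],[0,0,0,0,0,0,0.35]]'
```

```text
clock: 6.8
eef_pos: [0.5241, -0.1351, 0.0899]
tool_rot: [-3.139, -0.0, 1.759]
contact_force: [0.6, 0.1, 0.2]
grip_width: 0.0308
grip_force: 0.0
```

Everything is in place, so I'll close, lift slowly and check.

```bash
python3 -m crank '[[0,0,0,0,0,0,0],[0,0,0,0,0,0,0],[0,0,0,0,0,0,0],[0,0,0,0,0,0,0],[0,0,0,0,0,0,0],[0,0,0,0,0,-0.2,0],[0,0,0,0,0,-0.2,0],[0,0,0,0,0,-0.3,0],[0,0,0,0,0,-0.4,0],[0,0,0,0,0,-0.4,0],[0,0,0,0,0,-0.4,0],[0,0,0,0,0,-0.4,0],[0,0,0,0,0,-0.4,0],[0,0,0,0,0,-0.3,0],[0,0,0,0,0,0,0],[0,0,0,0,0,0,0]]'
python3 - <<'E'
from h import *
from bench import read_camera,robot
import cv2
c=read_camera("side");cv2.imwrite("pics/side3.png",cv2.resize(c["pixels"][100:325,110:410,::-1],(800,600),interpolation=cv2.INTER_CUBIC))
s=robot.get_state();print(s["eef_pos"],s["tool_rot"],rows([[.481,.378,s["eef_pos"][2]]],s["tool_rot"][2],s["eef_pos"]))
E
```

```text
clock: 8.4
eef_pos: [0.5252, -0.1351, 0.2407]
tool_rot: [-3.141, 0.0, 1.759]
contact_force: [0.2, -0.4, -2.2]
grip_width: 0.0116
grip_force: 30.0
[ 0.52487567 -0.13511144  0.24012198] [-3.14006847e+00 -2.84853289e-04  1.75907905e+00] [[10.25, 1.06, 0.0]]
```

View pics/side3.png

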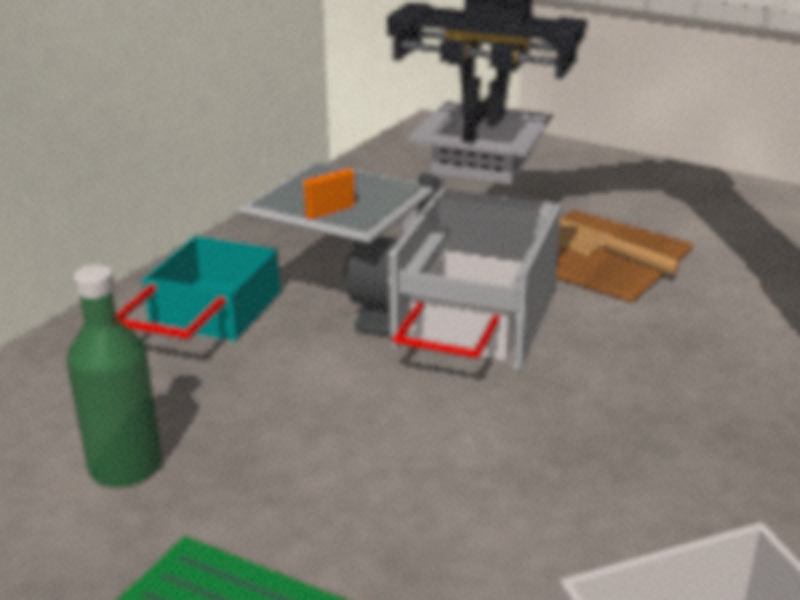

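The strainer hangs level in the gripper and the tray is still in the housing. The bottle, at (115,400) in this crop, is clear of the path. I'll carry the strainer to the mat.

```bash
python3 -m crank '[[0,0,0,0.3,0.03,0,0],[0,0,0,0.5,0.05,0,0],[0,0,0,0.62,0.065,0,0],[0,0,0,0.62,0.065,0,0],[0,0,0,0.62,0.065,0,0],[0,0,0,0.62,0.065,0,0],[0,0,0,0.62,0.065,0,0],[0,0,0,0.62,0.065,0,0],[0,0,0,0.62,0.065,0,0],[0,0,0,0.62,0.065,0,0],[0,0,0,0.62,0.065,0,0],[0,0,0,0.62,0.065,0,0],[0,0,0,0.62,0.065,0,0],[0,0,0,0.62,0.065,0,0],[0,0,0,0.62,0.065,0,0],[0,0,0,0.62,0.065,0,0],[0,0,0,0.5,0.05,0,0],[0,0,0,0.25,0.03,0,0],[0,0,0,0,0,0,0],[0,0,0,0,0,0,0]]'
python3 -m crank '[[0,0,0,0,0,0.3,0],[0,0,0,0,0,0.5,0],[0,0,0,0,0,0.5,0],[0,0,0,0,0,0.5,0],[0,0,0,0,0,0.5,0],[0,0,0,0,0,0.5,0],[0,0,0,0,0,0.4,0],[0,0,0,0,0,0.3,0],[0,0,0,0,0,0,0],[0,0,0,0,0,0.08,0],[0,0,0,0,0,0.08,0],[0,0,0,0,0,0.08,0],[0,0,0,0,0,0,0],[0,0,0,0,0,0,0]]'
```

```text
clock: 10.45
eef_pos: [0.4823, 0.376, 0.24]
tool_rot: [-3.14, 0.002, 1.759]
contact_force: [1.0, -0.3, -2.3]
grip_width: 0.0114
grip_force: 30.0
clock: 11.85
eef_pos: [0.4826, 0.3775, 0.0539]
tool_rot: [3.141, -0.0, 1.759]
contact_force: [0.1, 0.1, -3.0]
grip_width: 0.0116
grip_force: 30.0
```

```bash
python3 -m crank '[[0,0,0,0,0,0.05,0],[0,0,0,0,0,0.04,0],[0,0,0,0,0,0.03,0],[0,0,0,0,0,0,0],[0,0,0,0,0,0,0]]'
```

```text
clock: 12.35
eef_pos: [0.4826, 0.3776, 0.0497]
tool_rot: [3.14, 0.0, 1.759]
contact_force: [-2.5, -2.6, 13.2]
grip_width: 0.0115
grip_force: 30.0
```

It's in contact with the mat. I'll release and lift.

```bash
python3 -m crank '[[0,0,0,0,0,-0.02,0],[0,0,0,0,0,0,0.35],[0,0,0,0,0,0,0.35],[0,0,0,0,0,0,0.35],[0,0,0,0,0,0,0.35],[0,0,0,0,0,-0.3,0.35],[0,0,0,0,0,-0.5,0.35],[0,0,0,0,0,-0.6,0.35],[0,0,0,0,0,-0.6,0.35],[0,0,0,0,0,-0.6,0.35],[0,0,0,0,0,-0.6,0.35],[0,0,0,0,0,-0.5,0.35],[0,0,0,-0.5,0,0,0.35],[0,0,0,-0.6,0,0,0.35],[0,0,0,-0.6,0,0,0.35],[0,0,0,-0.6,0,0,0.35],[0,0,0,-0.5,0,0,0.35],[0,0,0,0,0,0,0.35]]'
python3 - <<'E'
from h import *
from bench import read_camera,robot
import cv2
c=read_camera("side");cv2.imwrite("pics/side4.png",cv2.resize(c["pixels"][:,:,::-1],(800,600),interpolation=cv2.INTER_CUBIC))
q=np.load("q.npy");s=robot.get_state();print(s["eef_pos"],s["tool_rot"],s["joint_positions"])
E
```

```text
clock: 14.15
eef_pos: [0.51, 0.235, 0.2343]
tool_rot: [3.141, 0.004, 1.753]
contact_force: [-0.7, 0.1, -0.5]
grip_width: 0.0311
grip_force: 0.0
[0.5093123  0.23800138 0.23453582] [3.14085730e+00 1.00481547e-03 1.75568776e+00] [-0.23915871  0.6398754  -0.47148275  1.7549172   0.37557327  0.83691248
 -0.70060243]
```

View pics/side4.png

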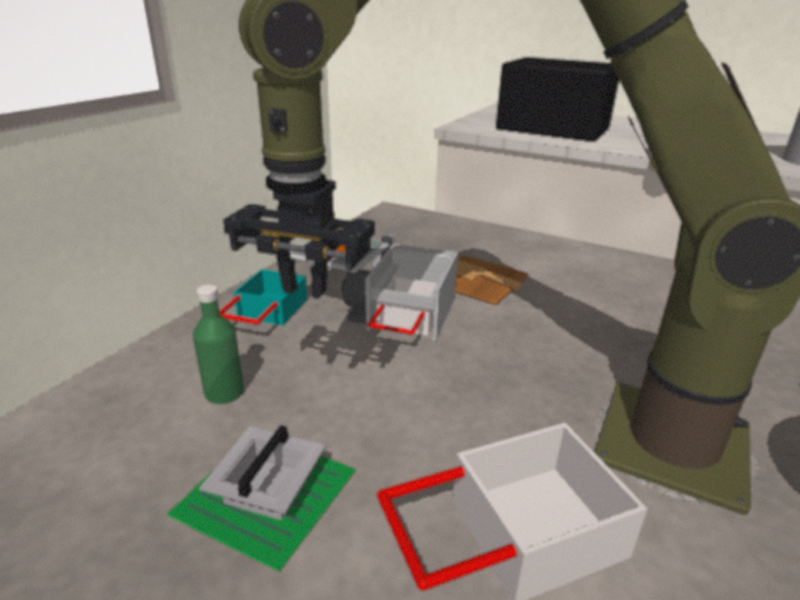

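The strainer stands upright on the mat at about (265,475), the bottle is untouched, and the tray's loop is at (397,322). Next I'll move above the loop and turn 90°, so the fingers straddle the bar with the slim side of the gripper between the cheeks.

```bash
python3 -m crank '[[0,0,0,-0.4,-0.1,0,0.35],[0,0,0,-0.6,-0.13,0,0.35],[0,0,0,-0.62,-0.13,0,0.35],[0,0,0,-0.62,-0.13,0,0.35],[0,0,0,-0.62,-0.13,0,0.35],[0,0,0,-0.62,-0.13,0,0.35],[0,0,0,-0.62,-0.13,0,0.35],[0,0,0,-0.6,-0.13,0,0.35],[0,0,1,0,0,0,0.35],[0,0,1,0,0,0,0.35],[0,0,1,0,0,0,0.35],[0,0,1,0,0,0,0.35],[0,0,1,0,0,0,0.35],[0,0,1,0,0,0,0.35],[0,0,1,0,0,0,0.35],[0,0,1,0,0,0,0.35],[0,0,1,0,0,0,0.35],[0,0,1,0,0,0,0.35],[0,0,1,0,0,0,0.35]]'
python3 -m crank '[[0,0,1,0,0,0,0.35],[0,0,1,0,0,0,0.35],[0,0,1,0,0,0,0.35],[0,0,1,0,0,0,0.35],[0,0,1,0,0,0,0.35],[0,0,1,0,0,0,0.35],[0,0,1,0,0,0,0.35],[0,0,0,0,0,0,0.35],[0,0,0,0,0,0,0.35]]'
python3 - <<'E'
from h import *
from bench import robot,read_camera
import cv2
q=np.load("q.npy");s=robot.get_state();b=jw(q[:3],[0,q[4],.036]);print(b,s["eef_pos"],s["tool_rot"],rows([b],s["tool_rot"][2],s["eef_pos"]))
c=read_camera("side");cv2.imwrite("pics/side5.png",cv2.resize(c["pixels"][120:270,190:390,::-1],(800,600),interpolation=cv2.INTER_CUBIC))
E
```

```text
clock: 16.1
eef_pos: [0.5036, 0.0019, 0.2344]
tool_rot: [-3.142, -0.002, 0.799]
contact_force: [0.4, -0.4, 0.8]
grip_width: 0.0304
grip_force: 0.0
clock: 17.0
eef_pos: [0.5034, 0.0011, 0.2341]
tool_rot: [-3.141, -0.001, 0.193]
contact_force: [0.2, -0.5, -0.2]
grip_width: 0.0308
grip_force: 0.0
[ 0.50238812 -0.00395954  0.036     ] [0.50342897 0.00106233 0.23405213] [-3.14101491e+00 -9.48221709e-04  1.92547130e-01] [[-0.04, 0.09, 3.96]]
```

View pics/side5.png

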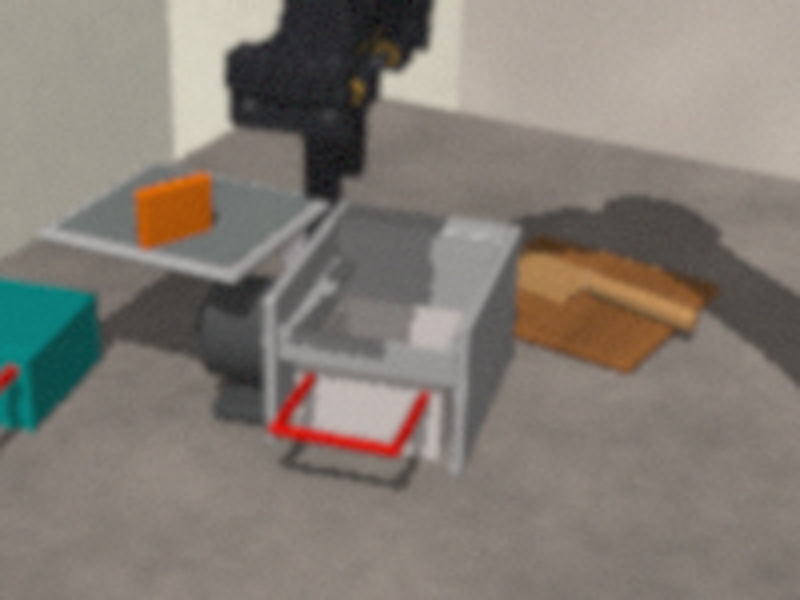

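The loop hasn't moved: its bar ends are at (275,430) and (395,450). I'll go down around it.

```bash
python3 -m crank '[[0,0,0,-0.04,0.09,0.3,0.35],[0,0,0,0,0,0.5,0.35],[0,0,0,0,0,0.5,0.35],[0,0,0,0,0,0.5,0.35],[0,0,0,0,0,0.5,0.35],[0,0,0,0,0,0.4,0.35],[0,0,0,0,0,0.3,0.35],[0,0,0,0,0,0.3,0.35],[0,0,0,0,0,0.2,0.35],[0,0,0,0,0,0.2,0.35],[0,0,0,0,0,0.2,0.35],[0,0,0,0,0,0,0.35]]'
```

```text
clock: 18.25
eef_pos: [0.5015, -0.0051, 0.0378]
tool_rot: [-3.141, 0.001, 0.189]
contact_force: [0.1, -0.3, -0.6]
grip_width: 0.0313
grip_force: 0.0
```

```bash
python3 -m crank '[[0,0,0,0,0,0,0],[0,0,0,0,0,0,0],[0,0,0,0,0,0,0],[0,0,0,0,0,0,0],[0,0,0,0,0,0,0]]'
```

```text
clock: 18.75
eef_pos: [0.5023, -0.0049, 0.0391]
tool_rot: [-3.141, -0.001, 0.189]
contact_force: [-1.1, 1.0, 3.5]
grip_width: 0.0088
grip_force: 30.0
```

It's gripped, so I'll pull out along the juicer's +y (tool −y).

```bash
python3 -m crank '[[0,0,0,0,-0.1,0,0],[0,0,0,0,-0.2,0,0],[0,0,0,0,-0.25,0,0],[0,0,0,0,-0.25,0,0],[0,0,0,0,-0.25,0,0],[0,0,0,0,-0.25,0,0],[0,0,0,0,-0.25,0,0],[0,0,0,0,-0.25,0,0],[0,0,0,0,-0.25,0,0],[0,0,0,0,-0.25,0,0],[0,0,0,0,-0.25,0,0],[0,0,0,0,-0.25,0,0],[0,0,0,0,-0.2,0,0],[0,0,0,0,-0.1,0,0],[0,0,0,0,0,0,0],[0,0,0,0,0,0,0]]'
```

```text
clock: 20.35
eef_pos: [0.473, 0.1483, 0.0389]
tool_rot: [-3.14, -0.001, 0.19]
contact_force: [-1.7, 3.1, 3.2]
grip_width: 0.0091
grip_force: 30.0
```

```bash
python3 -m crank '[[0,0,0,0,0,0,0.35],[0,0,0,0,0,0,0.35],[0,0,0,0,0,0,0.35],[0,0,0,0,0,0,0.35],[0,0,0,0,0,-0.2,0.35],[0,0,0,0,0,-0.4,0.35],[0,0,0,0,0,-0.6,0.35],[0,0,0,0,0,-0.7,0.35],[0,0,0,0,0,-0.7,0.35],[0,0,0,0,0,-0.7,0.35],[0,0,0,0,0,-0.7,0.35],[0,0,0,-0.4,0,0,0.35],[0,0,0,-0.4,0,0,0.35],[0,0,0,0,0,0,0.35],[0,0,0,0,0,0,0.35]]'
python3 - <<'E'
from bench import read_camera
import cv2
c=read_camera("side");cv2.imwrite("pics/side6.png",cv2.resize(c["pixels"][:,:,::-1],(800,600),interpolation=cv2.INTER_CUBIC))
E
```

```text
clock: 21.85
eef_pos: [0.4341, 0.1396, 0.2392]
tool_rot: [-3.141, -0.001, 0.188]
contact_force: [0.8, -0.4, 0.1]
grip_width: 0.0309
grip_force: 0.0
```

View pics/side6.png

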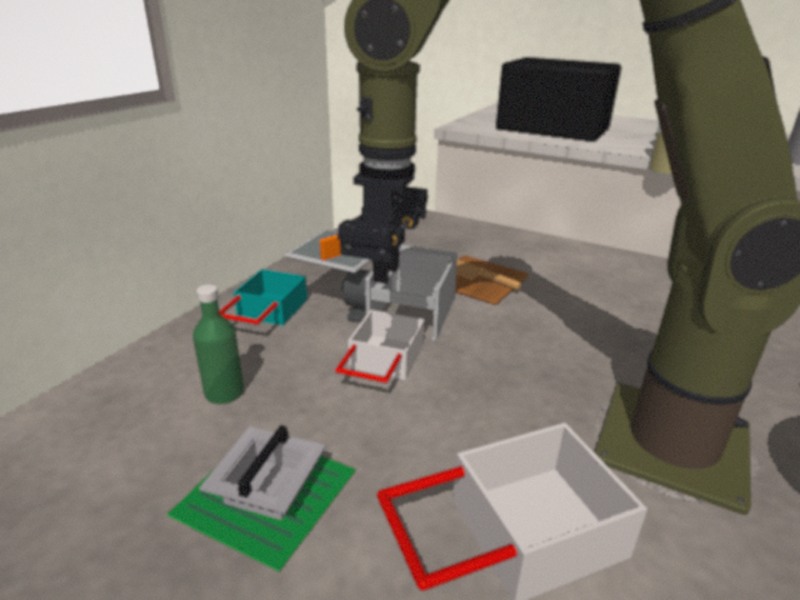

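The tray is flat outside the mouth, its bar running from (338,370) to (388,379). The strainer's handle, from (245,488) to (282,434), is over the mat. The lid is still aside. One numeric check, then I'll hand in if it's clear.

Run:
```python
from h import *
from bench import robot
p=np.load("q.npy")[:3]
inv=lambda P:[np.cos(p[2])*(P[0]-p[0])+np.sin(p[2])*(P[1]-p[1]),-np.sin(p[2])*(P[0]-p[0])+np.cos(p[2])*(P[1]-p[1])]
b=(ray("side",v2p(338,370),.05)+ray("side",v2p(388,379),.05))/2
y=inv(b)[1]-.132;print("tray y",y)
h=(ray("side",v2p(245,488),.068)+ray("side",v2p(282,434),.068))/2;print("strainer",h,"off mat",np.linalg.norm(h[:2]-[.481,.378]))
if y>.14 and np.linalg.norm(h[:2]-[.481,.378])<.04: print(robot.job_done())
```

```text
tray y 0.1518198161794227
strainer [0.47427578 0.38482194 0.068     ] off mat 0.009578831788885543
the job is handed in; nothing more can be done
None
```

The job is handed in: the top is swung aside (about 1.7 rad), the strainer stands upright about 10 mm from the mat's centre, and the tray lies flat and clear of the mouth (centre about 152 mm along the juicer's y, 128 mm needed); the bottle and spatula were in place in the last picture, the funnel was last seen in place before the strainer was lifted, and the verdict was not shown.

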